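# Fill the narrow jar through the funnel, then lift the funnel out and hold it level

## Task

Use the little steel scoop to pour all five tumbled stones through the funnel into the narrow glass jar it stands in, then lay the empty scoop back down flat on the table. Then lift the funnel straight up out of the jar and finish while still holding it there, steady and level, with its spout about a hand's breadth (8 cm) above the jar's mouth and centred over it, so that grit still clinging to it falls into the jar. Keep the jar standing, and leave the other things on the table where they are.

Things in the scene. Friction and masses are not known exactly. Their poses are not given: they have to be found in the camera images.
- scoop: Steel scoop, flat on the table: open pan 105 mm long, 64 mm wide, narrowing to 50 mm at the open, lipless nose; floor 2.5 mm, side walls 22 mm (14 at the nose), back wall 36 mm high. Origin under the pan, x to the nose (at +60 mm), z up; dark handle x = -45 to -145 mm, 14 wide, 16 tall, its middle 28 mm up. 0.13 kg. Stones start to slide at a nose-down slope of 16 to 24 degrees.
- scoop_grip (a point): The point to grip the scoop by: middle of its handle's section, 90 mm behind the scoop's origin and 28 mm above the pan's underside. Axes as the scoop's; grip across y (14 mm).
- scoop_nose (a point): Middle of the pan's open nose edge, on top of its floor: 60 mm ahead of the scoop's origin, 2.5 mm above the underside. Axes as the scoop's.
- stone1: Tumbled stone, a smooth dull grey-brown pebble 19 mm across and 14 mm thick, 13 g, lying in the scoop's pan at the start. Origin at its centre, z its short axis.
- stone2: Tumbled stone, a smooth dull grey-brown pebble 20 mm across and 13 mm thick, 13 g, lying in the scoop's pan at the start. Origin at its centre, z its short axis.
- stone3: Tumbled stone, a smooth dull grey-brown pebble 18.5 mm across and 15 mm thick, 13 g, lying in the scoop's pan at the start. Origin at its centre, z its short axis.
- stone4: Tumbled stone, a smooth dull grey-brown pebble 20 mm across and 14 mm thick, 13 g, lying in the scoop's pan at the start. Origin at its centre, z its short axis.
- stone5: Tumbled stone, a smooth dull grey-brown pebble 19 mm across and 13 mm thick, 13 g, lying in the scoop's pan at the start. Origin at its centre, z its short axis.
- jar: Narrow round clear glass jar standing on the table, open at the top: 60 mm outside diameter up to 84 mm height, then a neck of 55 mm outside and 49 mm inside diameter, 115 mm high in all; wall 3 mm, floor 6 mm thick. About 0.28 kg, not fixed. Origin under the centre of its bottom, z up.
- jar_mouth (a point): Centre of the jar's mouth, level with its rim, 115 mm above the jar's origin.
- funnel: Wide steel funnel standing loosely in the jar's mouth. Origin: centre of the spout's lower end, z up, x outward along the handle. Spout 38 mm wide (42 at 30 mm height), bore 34; cone to 104 mm at 66 mm, rim 112 mm at 80 mm. Level dark handle 16 wide, 9 thick, 56 to 116 mm off the axis, 70 mm up. 0.13 kg. Standing, 34 mm of the spout are in the jar (origin 81 mm above its bottom).
- funnel_handle (a point): The point to grip the funnel by: middle of its handle, 88 mm from the funnel's axis and 70 mm above its origin. Axes as the funnel's: x outward along the handle; grip across y (16 mm). The handle's upper face is 4.5 mm above this point.
- funnel_rim (a point): Centre of the funnel's wide mouth, level with its rim, 80 mm above the funnel's origin.
- stopper: Bystander: tapered cork stopper for the jar, 51 mm at the top, 28 mm high, standing on the table on its smaller end. Origin under its centre.
- marker: Bystander: marker pen 130 mm long, 11 mm thick, lying along its x axis. Origin under its middle.
- ring_stick: Bystander: jeweller's ring-sizing stick lying along its x axis, a tapered metal rod with a thick dark handle, 313 mm long (from x = -120 mm to the handle's end at x = +193 mm), 30 mm high at the handle. Origin on the table under the rod.
- calculator: Bystander: pocket calculator 145 x 85 x 18 mm, x along its length. Origin under its centre.
- scale: Bystander: flat pocket scale 130 x 80 x 21 mm with a steel pan, x along its length. Origin under its centre.
- stock_jar: Bystander: closed glass jar of stones with a cork, 56 mm diameter, 106 mm high, without a funnel. Origin under its centre.

How it is judged:
By the outcome, as a careful person would: the job done as asked, in the order asked, and still so for the second after the job is handed in, while the arm keeps its last pose, push and grip.
It also fails if it takes over 69 s, if anything falls off the work surface, if the arm or the gripper's body presses on something with over 40 N, if the wrist force passes 120 N, or if a joint passes its speed limit or range.

## Robot

A 7-joint arm with a two-finger parallel gripper is mounted at the origin on the work surface. World frame = base frame: x ahead of the robot, y to its left, z up, the work surface at z = 0. Lengths are in m, angles in rad, forces in N, time in s.
With the tool pointing down it reaches from about 0.425 to 0.875 m from the base axis. Payload 8.4 kg.
Tool frame: the origin (TCP) lies midway between the tips of the shut fingers; the grasp point (between the pads) lies 19 mm behind it; z points along the fingers, y is the line along which they close (so a half turn about z gives the same grasp; the last joint's range is limited). The gripper opens to 85 mm and grips with 20 to 120 N. Pads are 22 mm wide; open, the fingers measure 114 mm over their backs; the gripper's body (76 mm by 85 mm) begins 54 mm behind the grasp point. The pads swing forward as they close: fully open they stand 13 mm farther back than shut.
Start: joints at [1.011, 0.333, 0.04, 1.465, -0.013, 1.343, -0.059], TCP at [0.289, -0.582, 0.231] pointing down, gripper open.
Joint ranges: [-2.58, 2.58], [-0.38, 2.09], [-1.3, 1.39], [0.25, 2.4], [-1.5, 4.64], [0.08, 2.09], [-2.65, 2.65]. Speed limits (rad/s): [2.22, 2.22, 2.79, 2.79, 3.14, 3.14, 3.14].

## Interface

Orientations are given as a unit quaternion [x, y, z, w].
In Python, from bench import arm, effector, planner, status, optics, job_done, models gives the robot as it stands. Calls block until the motion is done:
- arm.reach(position, orientation): joint-space move of the TCP to a pose.
- arm.move_straight(position, feed=0.15, rotation=None, stop_force=None): straight line of the TCP; rotation=None keeps the orientation; feed is the mean speed in m/s. With stop_force (N) it stops when the force on the tool has changed by that much, and returns True; else False.
- arm.move_j(angles): joint-space move.
- effector.open_jaws() and effector.grab(grip_force=None): open the fingers fully, or close them until they stop; grip_force is the grip in N (None keeps the last).
- arm.dwell(seconds).
- planner.solve_ik(position, orientation): joint angles nearest the present ones, or None.
- status.get_obs(): the state.
- optics.read_camera(name): name is "scene" or "top" or "wrist"; returns a dict with "frame" (400x640x3 uint8, red, green, blue), "camera_matrix" (3x3 intrinsics, pixels), "R" (3x3) and "t" (3): a world point X has camera coordinates R X + t. Camera axes: x right, y down, z forward; pixel columns grow to the right and rows downward; lengths in m; the calibration is good to about 2 mm. A picture is of the moment at which its call begins. There is no depth.
A pose or a line that the arm cannot do raises arm.MotionError and nothing moves.
- job_done(): hands the job in; it is judged then, once.
Trained networks look in the newest picture that a camera, given by its name, has taken for a name from the list of things; names that differ only in an ending like _2 or _b are one class to them, and where a whole thing is asked for, a point or a joint stands for the part that bears it (a point fixed in the world has none). Each returns a list of dicts, best first, with "conf" (0 to 1); they miss things now and then, are a little off and sometimes report something else, mostly with a low value. They report only what shows in the picture. A call takes as long as a camera call.
- models.trace(name, camera): "region" (400x640 bool, what is visible of it) and "bbox" ([left, top, right, bottom] in pixels, round what is visible of it).
The state is a dict: "time_s": time; "joint_positions": joint angles; "qvel": joint speeds; "joint_efforts": joint torques, N m; "ee_pos": TCP position; "tcp_rot": TCP orientation; "wrist_force": force on the tool from outside, world axes, zero at the start; "wrist_torque": the same for the moment, N m; "gripper_width": opening from 0.0 (shut) to 1.0 (fully open); "grip_force": force on a finger pad.
Only numpy, scipy, OpenCV 4.12 (cv2) and the standard library are available. Lean on these libraries where they do the work, as an engineer would, in place of code of your own. Each camera call takes 0.05 s, during which the arm holds its last target. There are 200 camera calls.

## Working session

There is one attempt and no reset: what is moved stays moved. The work goes in short steps, each a Python script; the robot and the scene stay as the last script left them, time stands still between calls to the robot, and variables do not carry over. Pictures are saved under pics/ and viewed, at most 10 in all, crops included, and the job is handed in when it is done.

```bash
ls; mkdir -p pics; cat > look.py <<'E'
from bench import arm, effector, planner, status, optics, job_done, models
import numpy as np, cv2
from scipy.spatial.transform import Rotation as Ro
def snap(cam,save=None):
    c=optics.read_camera(cam)
    if save: cv2.imwrite(save,c["frame"][:,:,::-1])
    return c
def ray(c,u,v,z):
    K,R,t=c["camera_matrix"],np.array(c["R"]),np.array(c["t"])
    d=R.T@np.linalg.solve(K,[u,v,1.]); o=-R.T@t
    return o+d*(z-o[2])/d[2]
def proj(c,X):
    p=c["camera_matrix"]@(np.array(c["R"])@np.array(X)+np.array(c["t"])); return p[:2]/p[2]
E
python3 - <<'E'
from look import *
for cam in("top","scene"):
    c=snap(cam,f"pics/{cam}0.png")
    print(cam,"pos",-np.array(c["R"]).T@c["t"])
    for n in("scoop","jar","funnel","stone1","funnel_handle","scoop_grip"):
        for r in models.trace(n,cam)[:5 if n=="stone1" else 2]:
            m=r["region"];v,u=np.nonzero(m);print(n,round(r["conf"],2),np.round(r["bbox"]),m.sum(),u.mean().round(1),v.mean().round(1))
print(status.get_obs())
E
```

```text
pics
top pos [ 0.38238894 -0.00507971  1.34437911]
scoop 0.77 [375. 185. 402. 264.] 950 391.2 235.7
jar 0.41 [216. 203. 236. 221.] 146 223.5 209.3
funnel 0.65 [173. 182. 241. 230.] 1754 213.4 202.9
stone1 0.66 [220. 129. 244. 157.] 477 231.7 143.4
stone1 0.6 [381. 233. 389. 239.] 40 384.5 236.0
stone1 0.51 [382. 224. 389. 230.] 28 385.8 227.5
funnel_handle 0.57 [173. 182. 239. 227.] 1715 213.6 202.8
scoop_grip 0.97 [379. 185. 404. 266.] 1063 391.4 234.1
scene pos [ 1.13084644 -0.46114201  0.8833306 ]
scoop 0.69 [230. 215. 272. 268.] 768 247.1 237.5
jar 0.68 [357. 158. 377. 190.] 491 366.9 173.0
funnel 0.61 [350. 134. 404. 162.] 910 372.7 145.2
funnel_handle 0.75 [356. 133. 405. 162.] 876 373.6 145.4
scoop_grip 0.64 [227. 217. 270. 270.] 821 247.4 238.2
{'time_s': 0.7, 'joint_positions': array([ 1.01077711,  0.33311509,  0.03992101,  1.46540224, -0.01339017,
        1.3433041 , -0.05849867]), 'qvel': array([ 0.00046565, -0.00024229,  0.00017738,  0.00152454, -0.00167304,
       -0.00186118, -0.00175187]), 'joint_efforts': array([-2.01949209e-03, -6.58129907e+01,  1.36125550e+00, -4.05761647e+01,
        1.65508763e-02,  2.45717980e-03,  1.73196634e-05]), 'ee_pos': array([ 0.28900495, -0.58218533,  0.231362  ]), 'tcp_rot': array([9.73578291e-01, 2.28353479e-01, 2.72963084e-06, 1.85726189e-05]), 'wrist_force': array([-0.06785346, -0.01165665,  0.57806654]), 'wrist_torque': array([ 0.02676677,  0.00140224, -0.01780632]), 'grip_force': 0.0, 'gripper_width': 0.9964878049114061}
```

```bash
python3 - <<'E'
import cv2
a=cv2.imread("pics/top0.png")[110:290,150:450]
b=cv2.imread("pics/scene0.png")[100:300,200:500]
cv2.imwrite("pics/c1.png",cv2.resize(a,None,fx=2.66,fy=2.66,interpolation=cv2.INTER_CUBIC))
cv2.imwrite("pics/c2.png",cv2.resize(b,None,fx=2.66,fy=2.66,interpolation=cv2.INTER_CUBIC))
E
```

```text
(no output)
```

View pics/c1.png

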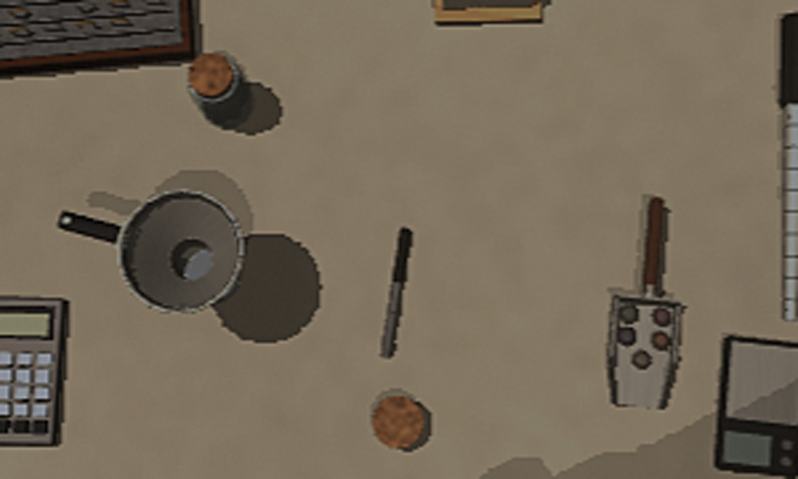

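View pics/c2.png

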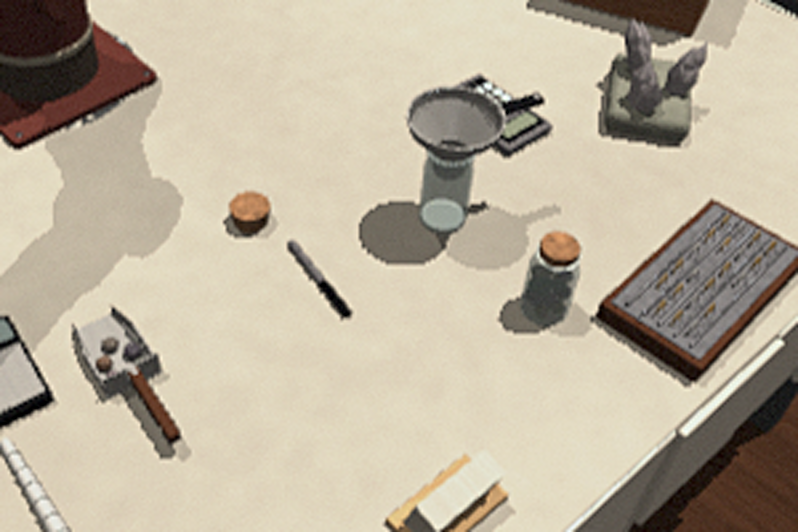

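The top view shows the scoop at (391,236) with its nose towards the robot, five stones in the pan, and the funnel rim centred near (218,204) with its handle to the left. Next I'll work out their poses.

```bash
python3 - <<'E'
from look import *
c=snap("top"); s=snap("scene")
f=models.trace("funnel","top")[0]; sc=models.trace("scoop_grip","top")[0]
# funnel: rim ellipse = region opened to drop the handle
m=cv2.morphologyEx(f["region"].astype(np.uint8),cv2.MORPH_OPEN,cv2.getStructuringElement(2,(13,13)))
cn=max(cv2.findContours(m,0,1)[0],key=cv2.contourArea)
e=cv2.fitEllipse(cv2.convexHull(cn)); print("rim",e, ray(c,*e[0],.161))
px=c["camera_matrix"][0][0]/(1.344-.161); print("rim px exp",.112*px)
h=f["region"].astype(np.uint8)&~m; h=cv2.morphologyEx(h,cv2.MORPH_OPEN,np.ones((2,2)))
n,l,st,ce=cv2.connectedComponentsWithStats(h); i=1+np.argmax(st[1:,4]); v,u=np.nonzero(l==i)
print("handle px",st[i],ray(c,u.mean(),v.mean(),.155), "tip guess",ray(c,173.5,192.8,.155))
# handle tip by hand: crop (65,219)
# jar: scene bottom
for cam,k in(("scene",s),):
  j=models.trace("jar",cam)[0]; print("jar",j["conf"],j["bbox"]); F=ray(c,*e[0],.161)
  for z in(0,.115): print(proj(k,[F[0],F[1],z]))
  v,u=np.nonzero(j["region"])
  print("funnel rim proj",proj(k,[F[0],F[1],.161]), models.trace("funnel",cam)[0]["bbox"])
# scoop
print("scoop",sc["conf"],sc["bbox"])
for nm,(a,b),z in(("tip",(657,197),.036),("tip2",(648,293),.036),("noseL",(615,404),.014),("noseR",(665,407),.014),("backL",(610,292),.03),("backR",(682,300),.03)):
  print(nm,ray(c,a/2.66+150,b/2.66+110,z))
E
```

```text
rim ((216.03709411621094, 203.89370727539062), (44.716060638427734, 51.03653335571289), 73.55757141113281) [0.57534064 0.2285533  0.161     ]
rim px exp 48.05209223531518
handle px [225 209  17  18 167] [0.54600443 0.19037749 0.155     ] tip guess [0.60569874 0.33167434 0.155     ]Traceback (most recent call last):
  File "<stdin>", line 15, in <module>
IndexError: list index out of range
```

```bash
python3 - <<'E'
from look import *
c=snap("top"); s=snap("scene")
F=ray(c,181/2.66+150-.3,251.5/2.66+110-.3,.161)
T=ray(c,63/2.66+150,219/2.66+110,.155); d=T-F; print("funnel",F,"handle len",np.hypot(*d[:2]),np.degrees(np.arctan2(d[1],d[0])))
k=s
for z in(0,.161): print("scene proj",z,proj(k,[F[0],F[1],z]))
for n in("jar","funnel"):
  for r in models.trace(n,"scene")[:1]: print(n,r["bbox"])
P={}
for nm,(a,b),z in(("tip",(657,197),.036),("tip2",(648,293),.036),("noseL",(615,404),.014),("noseR",(665,407),.014),("backL",(610,292),.03),("backR",(682,300),.03)):
  P[nm]=ray(c,a/2.66+150,b/2.66+110,z); print(nm,P[nm])
N=(P["noseL"]+P["noseR"])/2; d=N-P["tip"]; print("scoop yaw",np.degrees(np.arctan2(d[1],d[0])),np.hypot(*d[:2]),"exp .205; width",np.linalg.norm(P["noseL"]-P["noseR"]))
d[2]=0;d/=np.linalg.norm(d); g=P["tip"]+.055*d; print("grip",g)
q=Ro.from_quat([1,0,0,0])
yaw=np.arctan2(d[1],d[0])
for off in(0,np.pi):
  o=(Ro.from_euler('z',yaw+off)*q).as_quat()
  for z in(.009,.15): print(planner.solve_ik([g[0],g[1],z],o))
# wrist camera relative to the tool
w=snap("wrist"); ob=status.get_obs(); Rt=Ro.from_quat(ob["tcp_rot"]); R=np.array(w["R"])
print("cam in tool",Rt.inv().apply(-R.T@w["t"]-ob["ee_pos"]),Rt.inv().apply(R[2]))
print(w["camera_matrix"][0][0])
E
```

```text
funnel [0.5743886  0.22450157 0.161     ] handle len 0.11157636476972692 73.09844178348276
scene proj 0 [365.10270886 181.23564481]
scene proj 0.161 [370.18519298 143.6023027 ]
jar [357.9, 158.4, 376.5, 187.9]
funnel [353.9, 134.9, 402.2, 159.9]
tip [ 0.63648853 -0.22170893  0.036     ]
tip2 [ 0.5414856  -0.20805243  0.036     ]
noseL [ 0.43581158 -0.1737673   0.014     ]
noseR [ 0.43173459 -0.22239544  0.014     ]
backL [ 0.54412008 -0.17189151  0.03      ]
backR [ 0.5345086  -0.24181789  0.03      ]
scoop yaw 173.35187206065842 0.20408776416896093 exp .205; width 0.04879875349863975
grip [ 0.58185836 -0.21534149  0.036     ]
[ 0.65661968  0.52507156 -0.47400153  1.73357879  0.28479619  0.95164388
  1.52532179]
[ 0.68314972  0.37353338 -0.50241359  1.62032635  0.18992079  1.19660838
  1.59491611]
[ 0.40703685  0.48255583 -0.15566923  1.74741418  0.09065104  0.91859181
 -1.47303935]
[ 0.42468895  0.33532757 -0.17546861  1.63445499  0.06224163  1.17727649
 -1.4519103 ]
cam in tool [ 0.07572026 -0.00155563 -0.14172789] [-2.98590935e-01  4.49494863e-05  9.54381188e-01]
306.2897980851887
```

```bash
cat >> look.py <<'E'
FLIP=Ro.from_quat([1,0,0,0])
def tool(ref,yaw,tilt,off,flip):
    """TCP pose that puts the scoop-frame point off (x,z) at ref, with scoop yaw and nose-down tilt (rad)"""
    S=Ro.from_euler('ZY',[yaw,tilt]); p=np.array(ref)+S.apply(np.array([-.09,0,.009])-np.array([off[0],0,off[1]]))
    T=S*Ro.from_euler('z',np.pi if flip else 0)*FLIP
    return p,T.as_quat()
NOSE=(.06,.0025)
E
python3 - <<'E'
from look import *
F=np.array([.5744,.2245])
lo=np.array([-2.58,-.38,-1.3,.25,-1.5,.08,-2.65]);hi=np.array([2.58,2.09,1.39,2.4,4.64,2.09,2.65])
for flip in(0,1):
  for yd in range(-180,180,30):
    y=np.radians(yd);r=[];prev=None;jump=0;marg=9
    for td in(0,20,40,55):
      n=np.r_[F-.02*np.array([np.cos(y),np.sin(y)]),.175]
      p,o=tool(n,y,np.radians(td),NOSE,flip); q=planner.solve_ik(p,o)
      if q is None: break
      r.append(td); marg=min(marg,(q-lo).min(),(hi-q).min())
      if prev is not None: jump=max(jump,abs(q-prev).max())
      prev=q
    if r: print(flip,yd,r,round(jump,2),round(marg,2),np.round(q,2) if q is not None else None)
E
```

```text
0 -180 [0, 20, 40, 55] 0.62 0.15 [-0.09 -0.   -0.54  2.04  1.14  0.56  0.09]
0 -150 [0, 20, 40, 55] 1.62 0.09 [-0.98 -0.11  0.55  2.11 -0.25  0.17  1.92]
0 -120 [0, 20, 40] 0.63 0.2 None
0 -90 [0, 20] 0.41 0.2 None
0 -60 [0, 20, 40, 55] 5.19 0.02 [-0.83  0.63  1.01  1.54 -1.23  1.97 -2.41]
0 -30 [0, 20, 40, 55] 1.38 -0.0 [ 0.02  0.63 -0.4   1.24 -0.51  1.93 -2.51]
0 0 [0, 20, 40] 0.4 0.11 None
0 30 [0, 20, 40] 0.77 0.06 None
0 60 [0, 20, 40, 55] 1.15 0.01 [-0.94  0.72  0.62  1.2   0.24  2.08 -0.78]
0 90 [0, 20, 40, 55] 0.58 0.06 [-0.33  0.57 -0.53  1.37  0.91  2.03 -0.82]
0 120 [0, 20, 40, 55] 0.49 0.11 [ 0.03  0.55 -1.08  1.61  1.28  1.86 -0.6 ]
0 150 [0, 20, 40, 55] 0.46 0.13 [-0.1   0.2  -0.73  1.86  1.2   1.19 -0.28]
1 -180 [0, 20, 40] 0.35 -0.0 None
1 -150 [0, 20, 40, 55] 1.05 0.13 [ 0.77 -0.04 -1.12  2.05 -0.8   0.21 -0.72]
1 -120 [0, 20, 40, 55] 0.69 0.34 [ 0.56  0.12 -0.81  1.94 -1.05  0.68 -0.02]
1 -90 [0, 20, 40, 55] 0.6 0.27 [ 0.53  0.34 -0.78  1.72 -0.81  1.09  0.16]
1 -60 [0, 20, 40, 55] 0.54 0.03 [ 0.45  0.58 -0.86  1.47 -0.52  1.48  0.27]
1 -30 [0, 20, 40, 55] 0.24 0.21 [ 0.25  0.73 -0.81  1.23 -0.32  1.88  0.47]
1 0 [0, 20, 40] 0.41 0.13 None
1 30 [0, 20, 40] 1.33 0.01 None
1 60 [0, 20, 40, 55] 1.34 0.01 [-0.94  0.72  0.62  1.2   0.24  2.08  2.36]
1 90 [0, 20, 40, 55] 0.56 0.04 [-0.33  0.57 -0.53  1.37  0.91  2.03  2.32]
1 120 [0, 20, 40, 55] 5.21 0.0 [ 0.04  0.56 -1.1   1.61  1.29  1.87  2.54]
1 150 [0, 20, 40] 1.48 -0.0 None
```

```bash
python3 - <<'E'
from look import *
yaw=np.radians(173)
p,o=tool([.5819,-.2153,.16],yaw,0,(-.09,.028),0)
arm.reach(p,o); 
c=snap("wrist","pics/w1.png"); ob=status.get_obs(); print(ob["time_s"],ob["ee_pos"])
d=np.array([np.cos(yaw),np.sin(yaw)]); g=np.array([.5819,-.2153])
for nm,x,z in(("tip",-.055,.036),("grip",0,.036),("back",.045,.036),("nose",.15,.0025)): print(nm,proj(c,np.r_[g+x*d,z]))
for n in("scoop",):
  for r in models.trace(n,"wrist")[:2]: print(n,r["conf"],r["bbox"])
E
```

```text
2.9917 [ 0.58153539 -0.21673663  0.14106192]
tip [319.33279271 258.42617649]
grip [319.17990907 200.08213549]
back [319.03955786 146.52077074]
nose [318.65354751   9.34927867]
scoop 0.97 [281.2, 6.7, 363.7, 257.8]
```

View pics/w1.png

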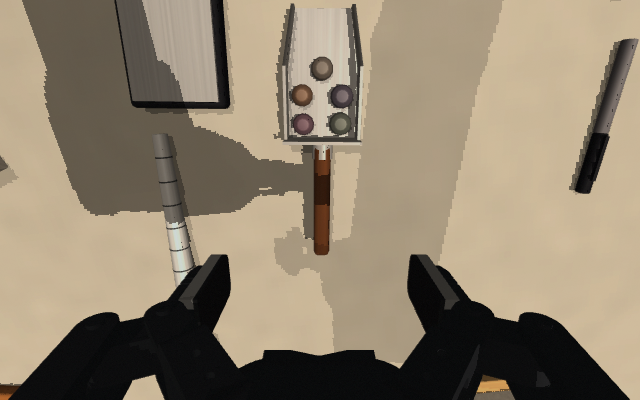

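The wrist view confirms the prediction within 3 mm. The handle runs from (321,254) to (323,147), with the nose middle near (322,7) and all five stones in the pan. Next I'll grip and lift.

```bash
python3 - <<'E'
from look import *
yaw=np.radians(173); d=np.array([np.cos(yaw),np.sin(yaw)])
g=np.array([.5819,-.2153])+.003*d+[0,.0024]
p,o=tool(np.r_[g,.029],yaw,0,(-.09,.028),0)
arm.move_straight(p,feed=.1,rotation=o)
print(status.get_obs()["ee_pos"],p)
effector.grab(90); ob=status.get_obs(); print(ob["gripper_width"]*85,ob["grip_force"],ob["ee_pos"])
arm.move_straight(p+[0,0,.03],feed=.06)
arm.move_straight(p+[0,0,.21],feed=.15)
print(status.get_obs()["ee_pos"],status.get_obs()["time_s"],status.get_obs()["wrist_force"])
c=snap("wrist","pics/w2.png"); s=snap("scene","pics/s2.png"); 
for r in models.trace("scoop","wrist")[:2]: print(r["conf"],r["bbox"])
P=status.get_obs()["ee_pos"]; S=Ro.from_quat(status.get_obs()["tcp_rot"])*FLIP
print(S.as_euler('ZYX',degrees=True))
for x,y,z in((.06,.025,.0025),(.06,-.025,.0025),(-.045,0,.036),(-.145,0,.036)): print(x,y,proj(c,P+S.apply([x+.09,y,z-.009])))
E
python3 - <<'E'
import cv2
b=cv2.imread("pics/s2.png")[60:300,140:400]; a=cv2.imread("pics/w2.png")[:300,180:460]
b=cv2.resize(b,(325,300),interpolation=cv2.INTER_CUBIC); cv2.imwrite("pics/x2.png",cv2.hconcat([a,b]))
E
```

```text
[ 0.57946228 -0.21266764  0.01072893] [ 0.57892236 -0.21253439  0.01      ]
12.758573974288208 87.67169952392578 [ 0.57892924 -0.21260783  0.01017335]
[ 0.57841707 -0.21241527  0.21888112] 7.1583 [ 0.72233642 -0.063131   -2.04884131]
0.89 [234.5, 0.6, 403.3, 357.5]
[ 1.73006519e+02 -8.01963137e-02 -2.63711212e-02]
0.06 0.025 [252.17972929 -89.73892649]
0.06 -0.025 [380.10846294 -89.80336753]
-0.045 0 [316.25825012 192.18428519]
-0.145 0 [316.8086178 389.6841364]
```

View pics/x2.png

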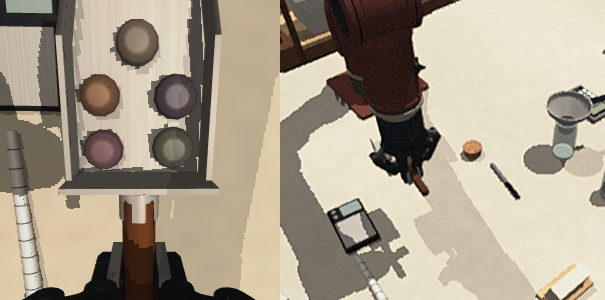

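Grip is good: the scoop is level and all five stones are still in the pan. Next I'll carry it nose-up to the funnel, then tilt about the nose.

```bash
cat >> look.py <<'E'
F=np.array([.5744,.2245]); YP=np.radians(150)
def pourpose(tilt,back=.022,z=.175):
    n=np.r_[F-back*np.array([np.cos(YP),np.sin(YP)]),z]
    return tool(n,YP,np.radians(tilt),NOSE,0)
E
python3 - <<'E'
from look import *
p,o=pourpose(-8,z=.235); arm.move_straight(p,feed=.16,rotation=o)
c=snap("wrist","pics/w3.png"); s=snap("scene","pics/s3.png"); ob=status.get_obs(); print(ob["time_s"],ob["ee_pos"]-p,ob["joint_positions"].round(2))
print("expected rim centre wrist",proj(c,np.r_[F,.161]),"rim far",[proj(c,np.r_[F+.056*np.array([np.cos(a),np.sin(a)]),.161]).round() for a in YP+np.array([0,1.57,-1.57])])
for r in models.trace("funnel","wrist")[:1]: print(r["conf"],r["bbox"])
for r in models.trace("stone1","wrist")[:6]: print(r["conf"],r["bbox"])
S=Ro.from_quat(ob["tcp_rot"])*FLIP
for y in(.025,-.025): print("nose scene",proj(s,ob["ee_pos"]+S.apply([.15,y,-.0065])), proj(s,np.r_[F,.161]))
a=cv2.imread("pics/w3.png")[:300]; b=cv2.imread("pics/s3.png")[90:240,300:460]
cv2.imwrite("pics/x3.png",cv2.hconcat([cv2.resize(a,(480,225)),cv2.resize(b,(240,225),interpolation=cv2.INTER_CUBIC)]))
E
```

```text
9.9333 [ 2.74707441e-05 -5.66412007e-04  1.75187030e-04] [ 0.09  0.66 -0.52  1.08  0.2   1.57  0.68]
expected rim centre wrist [318.79189393 -39.18462396] rim far [array([ 319., -145.]), array([228., -39.]), array([410., -39.])]
0.63 [232.4, 1.2, 402.8, 355.1]
0.77 [334.6, 75.6, 380.2, 118.0]
0.71 [257.7, 75.7, 298.1, 116.3]
0.7 [262.2, 130.1, 304.3, 170.4]
0.67 [332.6, 126.2, 371.7, 167.1]
0.62 [293.7, 21.7, 339.0, 63.2]
0.22 [366.5, 167.3, 431.0, 225.3]
nose scene [366.43324894 129.20239311] [370.18757346 143.60438379]
nose scene [383.54731673 127.18712567] [370.18757346 143.60438379]
```

View pics/x3.png

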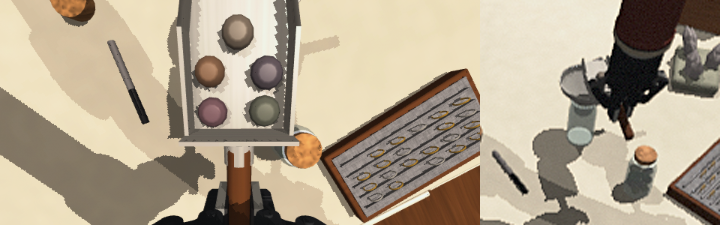

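The pan is nose-up with all five stones in it, and the nose is over the funnel. Next I'll lower and pour gradually.

```bash
python3 - <<'E'
from look import *
p,o=pourpose(-8); arm.move_straight(p,feed=.08,rotation=o)
for t in(4,13,16,19,22,25,28,31,34):
    p,o=pourpose(t); arm.move_straight(p,feed=.05 if t<15 else .025,rotation=o)
    if t>15: arm.dwell(.25)
    ob=status.get_obs(); snap("wrist")
    r=[x["bbox"] for x in models.trace("stone1","wrist") if x["conf"]>.4]
    print(t,ob["time_s"],ob["wrist_force"].round(2),[np.round([(b[0]+b[2])/2,(b[1]+b[3])/2]).tolist() for b in r])
c=snap("wrist","pics/w4.png"); s=snap("scene","pics/s4.png");t=snap("top","pics/t4.png")
a=cv2.imread("pics/w4.png")[:300]; b=cv2.imread("pics/s4.png")[90:240,300:460]; e=cv2.imread("pics/t4.png")[150:260,160:280]
cv2.imwrite("pics/x4.png",cv2.vconcat([cv2.resize(a,(640,300)),cv2.hconcat([cv2.resize(b,(320,300),interpolation=cv2.INTER_CUBIC),cv2.resize(e,(320,300),interpolation=cv2.INTER_CUBIC)])]))
E
```

```text
4 11.7083 [-0.55  0.04 -2.17] [[350.0, 147.0], [285.0, 150.0], [317.0, 44.0], [280.0, 95.0], [358.0, 97.0]]
13 12.4333 [-0.55 -1.32 -1.1 ] [[285.0, 150.0], [358.0, 96.0], [318.0, 43.0], [350.0, 148.0], [278.0, 95.0]]
16 13.25 [-0.08 -0.05 -1.58] [[357.0, 95.0], [285.0, 150.0], [278.0, 93.0], [319.0, 41.0]]
19 14.0667 [ 0.24  0.02 -1.45] [[359.0, 95.0], [277.0, 93.0], [284.0, 148.0], [351.0, 144.0], [318.0, 38.0]]
22 14.8833 [-0.53  0.33 -1.28] [[281.0, 32.0], [353.0, 27.0]]
25 15.7 [ 0.29  0.5  -1.17] []
28 16.5167 [ 0.24 -0.43 -0.91] []
31 17.3333 [ 0.64 -0.01 -1.63] []
34 18.15 [ 0.15 -0.51 -0.89] []
```

View pics/x4.png

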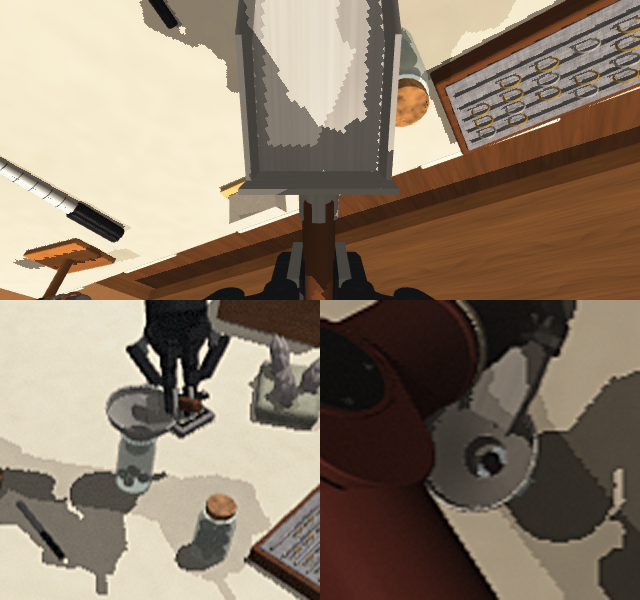

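Scoop is empty, and stones show at the bottom of the jar in the scene view. Next I'll return the scoop to its place and inspect the funnel.

```bash
python3 - <<'E'
from look import *
yaw=np.radians(173)
p,o=pourpose(10,z=.185); arm.move_straight(p,feed=.12,rotation=o)
p,o=pourpose(0,z=.23); arm.move_straight(p,feed=.12,rotation=o)
p0=np.array([.5789,-.2126,.0101]); o0=(Ro.from_euler('z',yaw)*FLIP).as_quat()
arm.move_straight(p0+[0,0,.2],feed=.22,rotation=o0)
arm.move_straight(p0+[0,0,.025],feed=.15)
h=arm.move_straight(p0-[0,0,.001],feed=.025,stop_force=4)
ob=status.get_obs(); print(h,ob["ee_pos"],ob["wrist_force"],ob["time_s"])
effector.open_jaws(); arm.move_straight(np.r_[ob["ee_pos"][:2],.12],feed=.15)
c=snap("wrist","pics/w5.png"); s=snap("scene","pics/s5.png");t=snap("top","pics/t5.png"); print(status.get_obs()["time_s"])
for r in models.trace("stone1","scene")[:6]+models.trace("stone1","top")[:6]: print(r["conf"],r["bbox"])
a=cv2.imread("pics/w5.png"); b=cv2.imread("pics/s5.png")[110:210,320:440]; e=cv2.imread("pics/t5.png")[160:240,160:256]
f=lambda x:cv2.resize(x,(360,300),interpolation=cv2.INTER_CUBIC)
cv2.imwrite("pics/x5.png",cv2.hconcat([cv2.resize(a,(400,600))[::1],cv2.vconcat([f(b),f(e)])]))
E
```

```text
True [ 0.57885303 -0.2125231   0.00989112] [-0.16008769 -0.24361172  6.88020639] 23.4667
25.2083
0.49 [352.3, 132.7, 402.8, 162.1]
```

View pics/x5.png

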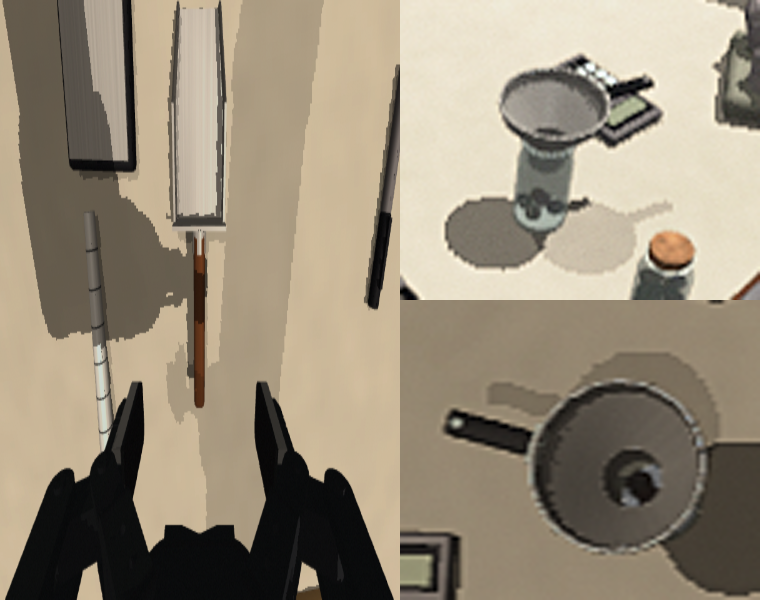

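```bash
python3 - <<'E'
from look import *
hd=np.radians(73.1); H=F+.088*np.array([np.cos(hd),np.sin(hd)])
ob=status.get_obs(); arm.move_straight(np.r_[ob["ee_pos"][:2],.3],feed=.25)
for off in(np.pi,0):
  o=(Ro.from_euler('z',hd+off)*FLIP).as_quat()
  qs=[planner.solve_ik(np.r_[H,z],o) for z in(.30,.246,.132)]; print([None if q is None else q.round(2) for q in qs])
  if all(q is not None for q in qs): break
arm.reach(np.r_[H,.30],o); ob=status.get_obs()
c=snap("wrist","pics/w6.png"); print(off,ob["time_s"],ob["ee_pos"],H)
print("rim",proj(c,np.r_[F,.161]),"handle pts",[proj(c,np.r_[F+x*np.array([np.cos(hd),np.sin(hd)]),.1555]).round(1) for x in(.06,.088,.116)])
for r in models.trace("funnel","wrist")[:2]: print(r["conf"],r["bbox"])
E
```

```text
[array([ 0.13,  0.56, -1.07,  1.25,  0.49,  1.6 ,  2.  ]), array([ 0.15,  0.59, -1.06,  1.33,  0.51,  1.5 ,  1.98]), array([ 0.17,  0.69, -1.06,  1.48,  0.61,  1.33,  1.91])]
3.141592653589793 28.0667 [0.60098244 0.30699587 0.29984956] [0.59998179 0.3086996 ]
rim [318.31805933  90.35387228] handle pts [array([318.6, 158.3]), array([318.7, 187.2]), array([318.8, 214.4])]
0.87 [256.2, 21.2, 388.3, 215.0]
```

View pics/w6.png

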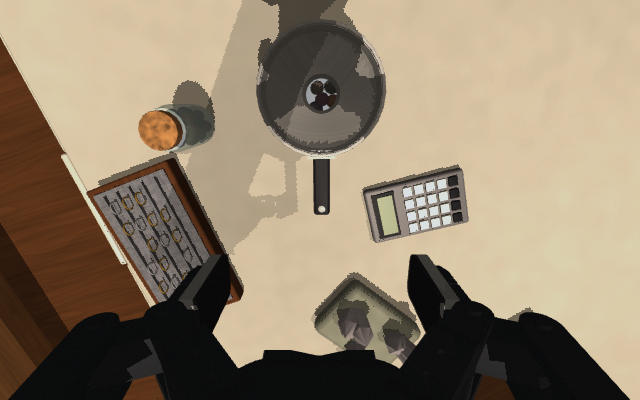

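Funnel is at rim centre (321,88) with its handle at column 321 and tip at row 215. The gripper needs about a 3 mm sideways correction. The spout is clear, and stones are visible in the jar through it. Next I'll grip and lift.

```bash
python3 - <<'E'
from look import *
hd=np.radians(73.1); u=np.array([np.cos(hd),np.sin(hd)]); H=F+.088*u+.003*np.array([-u[1],u[0]])
o=(Ro.from_euler('z',hd+np.pi)*FLIP).as_quat()
arm.move_straight(np.r_[H,.27],feed=.15,rotation=o)
print(arm.move_straight(np.r_[H,.132],feed=.08,stop_force=6))
ob=status.get_obs(); print(ob["ee_pos"],np.r_[H,.132],ob["wrist_force"],ob["time_s"])
effector.grab(100); o2=status.get_obs(); print(o2["gripper_width"]*85,o2["grip_force"],o2["wrist_force"],o2["ee_pos"])
P=o2["ee_pos"]
print(arm.move_straight(P+[0,0,.02],feed=.03)); print(status.get_obs()["wrist_force"])
arm.move_straight(P+[0,0,.114],feed=.06)
ob=status.get_obs(); print(ob["time_s"],ob["ee_pos"]-P,ob["wrist_force"],ob["wrist_torque"],Ro.from_quat(ob["tcp_rot"]).as_matrix()[:,2])
s=snap("scene","pics/s7.png");c=snap("wrist","pics/w7.png");t=snap("top","pics/t7.png")
b=s["frame"][80:230,300:450,::-1];a=c["frame"][:300,160:480,::-1];e=t["frame"][150:250,150:250,::-1]
f=lambda x:cv2.resize(x,(390,390),interpolation=cv2.INTER_CUBIC)
cv2.imwrite("pics/x7.png",cv2.hconcat([cv2.resize(a,(400,390)),f(b)]))
cv2.imwrite("pics/x7t.png",f(e))
for cam in("scene","wrist","top"):
  for n in("jar","funnel"):
    for r in models.trace(n,cam)[:1]: print(cam,n,r["conf"],r["bbox"])
E
```

```text
False
[0.5972963  0.3097319  0.13248046] [0.59711135 0.3095717  0.132     ] [ 0.82760989 -0.70883972 -0.31912585] 30.3917
14.201492568632256 97.36777067184448 [ 0.20885606 -0.52112016  0.09839283] [0.59734305 0.30952397 0.13213605]
False
[-0.66398528  0.09393671 -0.83922652]
33.5917 [-8.61824231e-05 -1.10461540e-04  1.13597339e-01] [-1.56553532  0.26832464 -1.11290951] [ 0.11718614 -0.03050752 -0.05847117] [-4.64688347e-04 -2.60486152e-04 -9.99999858e-01]
scene jar 0.68 [357.6, 148.6, 376.4, 190.1]
scene funnel 0.86 [355.1, 102.5, 396.7, 139.0]
wrist jar 0.74 [289.3, 52.3, 349.8, 115.2]
wrist funnel 0.65 [148.1, 1.4, 484.0, 334.2]
```

View pics/x7.png

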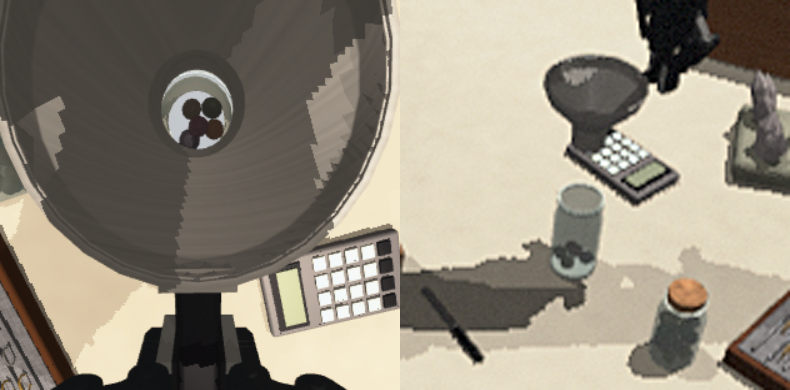

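```bash
python3 - <<'E'
from look import *
s=snap("scene");c=snap("wrist"); ob=status.get_obs(); P=ob["ee_pos"]; hd=np.radians(73.1); u=np.array([np.cos(hd),np.sin(hd)])
A=P[:2]-.088*u; z0=P[2]+.019-.07; print(A,z0, ob["time_s"])
a=np.linspace(0,2*np.pi,80)
def draw(cam,x0,y0,w,h,k):
    im=cv2.resize(cam["frame"][y0:y0+h,x0:x0+w,::-1],None,fx=k,fy=k,interpolation=cv2.INTER_CUBIC)
    for C,r,z,col in((A,.056,z0+.08,(0,0,255)),(A,.019,z0,(0,0,255)),(A,.017,z0,(0,255,255)),(A,.0275,.115,(0,255,0)),(A,.03,0,(0,255,0))):
        p=np.array([proj(cam,[C[0]+r*np.cos(t),C[1]+r*np.sin(t),z]) for t in a])
        cv2.polylines(im,[np.int32((p-[x0,y0]+.5)*k*8)],True,col,1,cv2.LINE_AA,3)
    return im
cv2.imwrite("pics/x8.png",cv2.hconcat([draw(s,340,95,70,100,6)[:, :400],draw(c,265,40,105,150,4)[:600,:400]]))
E
```

```text
[0.57177032 0.2253359 ] 0.19517302474956055 34.1417
```

View pics/x8.png

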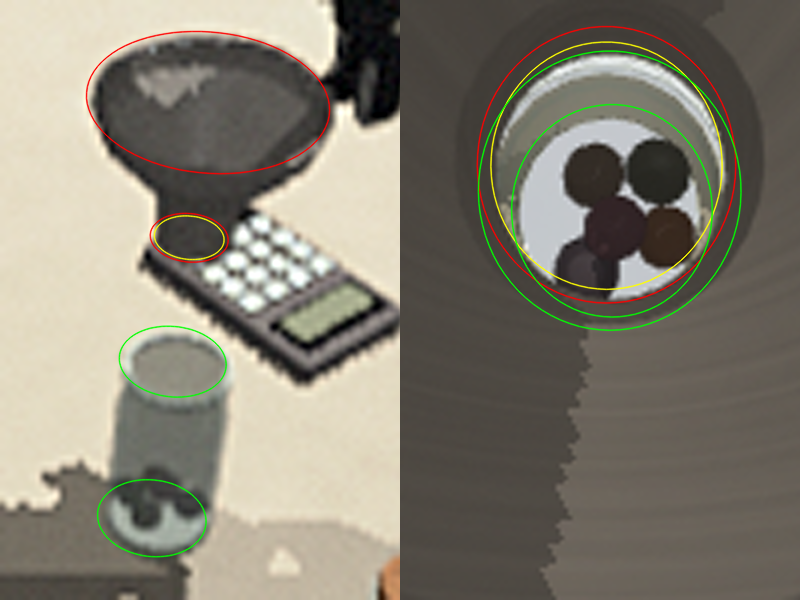

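The overlay shows the funnel level and its spout centred over the jar to within about 2 mm. All five stones are in the jar, and the spout end is 80 mm above the mouth.

```bash
python3 - <<'E'
from look import *
arm.dwell(.5); o=status.get_obs(); print(o["time_s"],abs(o["qvel"]).max(),o["grip_force"]); print(job_done())
E
```

```text
34.6417 0.0012764360974006268 97.49854445457458
the job is handed in; nothing more can be done
None
```

The job is handed in at 34.6 s of the 69 s limit: all five stones are in the standing jar, the empty scoop lies flat in its original place, and the funnel is held steady and level, centred within about 2 mm, with its spout 80 mm above the jar's mouth.

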